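# Make up the cap nut on the bench air manifold

## Robot

A 6-joint arm with a two-finger parallel gripper is mounted at the origin on the work surface. World frame = base frame: x ahead of the robot, y to its left, z up, the work surface at z = 0. Lengths are in mm, angles in rad, forces in N, time in s.
With the tool pointing down it reaches from about 350 to 875 mm from the base axis. Payload 4.2 kg.
Tool frame: the origin (TCP) lies midway between the tips of the shut fingers; the grasp point (between the pads) lies 19 mm behind it; x points along the fingers, y is the direction in which the jaws open and shut, and the axes are right-handed (so a half turn about x gives the same grasp; the last joint's range is limited). The gripper opens to 85 mm and grips with 20 to 120 N. Pads are 22 mm wide; open, the fingers measure 114 mm over their backs; the gripper's body (76 mm by 85 mm) begins 54 mm behind the grasp point. The pads swing forward as they close: fully open they stand 13 mm farther back than shut.
Start: joints at [-1.042, 0.385, 0.008, 0, -1.194, -0.259], TCP at [166.603, -602.364, 231.312] pointing down, gripper open.
Joint ranges: [-3.14, 3.14], [-1.21, 2.06], [-1.07, 1.41], [-3.16, 2.05], [-2.99, -0.16], [-3.1, 3.1]. Speed limits (rad/s): [2.79, 2.79, 3.14, 3.14, 3.14, 3.14].

## Interface

Orientations are given as a unit quaternion [x, y, z, w].
In Python, from bench import readout, imaging, arm gives the robot as it stands.
- The arm moves only by the tool arm_command, never from a script. Its argument "increments" is a list of rows, each a list of 3 entries, a list of its own where there are three numbers: the turn, a rotation vector about the world's x, y, z in degrees, then the shift along the world's x, y, z in mm, then the closure, from 0 (fully open) to 1 (shut). In form: [[[ax, ay, az], [tx, ty, tz], fingers], ...]. A call has exactly 5 rows; each row is the pose to reach, as a shift and turn from the pose measured when the call began; what a row does not reach only later rows make up. A row lasts 1/10 s, in which the tool goes at most 50 mm and 8.59 degrees, less where a joint would pass 70% of its speed; a pose out of reach is approached as far as the arm can. A call with a gripper value outside its range is refused whole. The fingers move at their own pace and stop on an object; the grip force is fixed at half the most. Time passes only in rows, so rows that repeat a pose let the fingers close, or fill a call up. It gives the time, the measured TCP pose, the force and the opening at its end, in the units of the state.
- readout.read_state(): the state, without advancing time (a new reading comes with each control period).
- imaging.get_image(name): name is "side" or "top"; returns (picture, depth): 400x640x3 uint8, blue, green, red; 400x640 float32, mm along the optical axis (not along the pixel's ray), 0 where there is no reading.
- imaging.camera_info(name): a dict with "vfov" (degrees; the focal length in pixels is half the picture's height over the tangent of half this angle, whatever the lens; pixels are square), "cx", "cy" (the principal point, pixels), "eye" and "rotation" of the camera in the world. Camera axes: x right, y down, z forward; pixel columns grow to the right and rows downward; lengths in mm; the calibration is good to about 2 mm. A picture is of the moment at which its call begins. camera_info takes no time and is no camera call.
- arm.job_done(): hands the job in, once; it reports no verdict.
The state is a dict: "clock": time; "joints": joint angles; "joint_vel": joint speeds; "joint_efforts": joint torques, N m; "position": TCP position; "ee_rot": TCP orientation; "contact_force": force on the tool from outside, world axes, zero at the start; "wrist_torque": the same for the moment, N m; "gripper_width": finger opening in mm.
Only numpy, scipy, OpenCV 4.12 (cv2) and the standard library are available. Lean on these libraries where they do the work, as an engineer would, in place of code of your own. Each camera call takes 0.05 s, during which the arm holds its last target. There are 200 camera calls.

## Task

The cap nut on the spare outlet of the bench air manifold is only started on its thread. Run it down clockwise with the fingers until it is finger-tight, then tighten it a quarter turn further, and no more, with the spanner that fits it. Take the spanner off and lay it flat on the open bench without dropping it; leave everything else where it stands.

Things in the scene. Friction and masses are not known exactly. Their poses are not given: they have to be found in the camera images.
- manifold: Aluminium air bar bolted to the bench, 54 x 200 x 45 mm high. Origin on the bench, on the upright axis of the spare outlet. The bar runs along its y from -34 to +166 mm; valve and inlet tube go on to +250 mm; two couplers stick out at its -x side to 59 mm; a flat dial lies on top. Only the cap nut stands higher than 58 mm above the bench.
- nut_mid (a point): Brass hexagonal cap nut, 36 mm across flats, flats 63 to 89 mm above the bench, domed top at 95 mm, over a fixed hexagon of 41 mm across flats that ends at 56 mm. The point is on its upright axis, half-way up the flats, 76 mm above the bench, and turns with the nut: z up, x square to a flat. Flats face x and every 60 degrees, corners lie at 30 degrees and every 60.
- cap_nut (a joint): Running of the nut on its thread, rad: 0 is finger-tight, negative is what it still has to run (34 to 75 degrees at the start). Grows as the nut turns clockwise seen from above. Turns by hand against a steady drag of about 0.3 N m and stays where it is left. Turned back beyond the play of the spanner on it, it loosens again.
- cap_seat (a joint): How far the nut has been tightened past finger-tight, rad, 0 at the start. Grows as the finger-tight nut is turned on clockwise, which needs about 1.1 N m. Turning back does not undo it but loosens joint cap_nut. The nut's whole turn is the sum of both joints.
- spanner: The spanner that fits: flat steel, open-ended, the larger of two that lie flat on the bench to the robot's right, each in either of two places, jaws away from the robot. 206 mm long, 12 mm thick, head 71 mm wide, 0.38 to 0.52 kg. Origin under spanner_grip, on its underside; x along the shank to the jaws, z up. Centre of gravity about 30 mm ahead of the origin.
- spanner_grip (a point): Middle of the spanner's plain straight shank, half-way up its 12 mm thickness; same axes as the spanner. The shank is 24 mm wide and runs from 84 mm behind this point to 48 mm ahead of it, where the head begins to widen.
- spanner_jaw (a point): Centre of the spanner's jaws, 100 mm ahead of spanner_grip: the nut's axis comes here when fully on. Jaws in line with the shank, open to +x, 37.8 mm apart, parallel to 14 mm beyond this point, then flared tips to 22 mm; throat 21 mm behind it. Slides onto the nut from the side with its x along a corner direction of the nut; play about 6 degrees either way.
- small_spanner_grip (a point): Bystander: smaller spanner of the same form, 144 mm long, 8 mm thick, jaws 20.6 mm apart, too small for the nut. The point is in the middle of its shank, half-way up; x points to its jaws.
- wipes_jar: Bystander: white screw-top jar, 84 mm in diameter, 150 mm high. Origin at the centre of its underside.
- tray: Bystander: low open white plastic tray, 120 x 160 x 45 mm high. Origin at the centre of its underside.
There are look-alikes about, which are no part of the job. Leave any red look-alike of the spanner alone.

How it is judged (in metres and radians):
On the way, in this order (a step that is already met when the one before it is completed fails the run):
1. the cap nut is run down finger-tight by the fingers (not more than 15 degrees past it), the spanner still lying untouched (value of joint cap_nut above -0.07 rad and value of joint cap_seat below 0.26 rad and distance of spanner_grip from where it was at the start of the episode below 0.03 m), for 0.2 s.
2. the spanner is on the nut and has turned it about a quarter turn past finger-tight (value of joint cap_seat between 1.22 and 1.92 rad and distance between spanner_jaw and nut_mid below 0.025 m), for 0.1 s.
At the end, for the whole second after the job is handed in: The nut is between 70 and 110 degrees past finger-tight and has not been backed off by more than 10 degrees; the spanner is off the nut and lies flat on the bench, at rest (value of joint cap_seat between 1.22 and 1.92 rad and value of joint cap_nut above -0.175 rad and height (world z) of each of spanner_grip, spanner_jaw below 0.012 m and linear speed of spanner below 0.02 m/s and velocity of joint cap_nut between -0.05 and 0.05 rad/s); the robot touches nothing.
It fails at once if the nut is forced more than 15 degrees past finger-tight other than by the spanner (value of joint cap_seat above 0.26 rad and velocity of joint cap_seat above 0.1 rad/s and distance between spanner_jaw and nut_mid above 0.03 m).
It fails at once if the nut is tightened more than 110 degrees past finger-tight (value of joint cap_seat above 1.92 rad).
It fails at once if the spanner is dropped (contact force between the fingers and spanner below 0.05 N and linear speed of spanner above 0.7 m/s).
It fails at once if the smaller spanner, the jar or the tray is moved more than 40 mm (distance of any of small_spanner_grip, wipes_jar, tray from where it was at the start of the episode above 0.04 m).
It also fails if it takes over 67 s, if anything falls off the work surface, if the arm or the gripper's body presses on something with over 40 N, if the wrist force passes 120 N, or if a joint passes its speed limit or range.

## Working session

There is one attempt and no reset: what is moved stays moved. The work goes in short steps, Python scripts to look and compute and a tool call to move; the robot and the scene stay as the last step left them, time stands still between calls to the robot, and variables do not carry over. Pictures are saved under pics/ and viewed, about 8 in all and at most 12, crops included, and the job is handed in when it is done.

Besides the shell and the picture viewer there is one more tool, called after "Request:" as name(argument=value, ...), one argument or row to a line, values as JSON. arm_command: Moves the arm, as the interface text tells. Its arguments: {"type":"object","properties":{"increments":{"type":"array","items":{"type":"array"}}},"required":["increments"]}

```bash
ls; mkdir -p pics; cat > h.py <<'E'
import numpy as np, cv2
from bench import readout, imaging, arm
def grab(n,f=None):
    p,d=imaging.get_image(n)
    if f: cv2.imwrite('pics/'+f,p)
    return p,d
def K(n):
    c=imaging.camera_info(n); return 200/np.tan(np.radians(c['vfov'])/2),c['cx'],c['cy'],np.array(c['eye']),c['rotation']
def R(n):
    from scipy.spatial.transform import Rotation as Ro
    r=np.array(K(n)[4]); return r if r.shape==(3,3) else Ro.from_quat(r).as_matrix()
def plane(n,u,v,z):
    f,cx,cy,e,_=K(n); d=R(n)@np.array([(u-cx)/f,(v-cy)/f,1]); return e+d*(z-e[2])/d[2]
def cloud(n,D):
    f,cx,cy,e,_=K(n); v,u=np.mgrid[:400,:640]; P=np.stack([(u-cx)/f*D,(v-cy)/f*D,D],-1); return P@R(n).T+e
def proj(n,P):
    f,cx,cy,e,_=K(n); q=R(n).T@(np.array(P)-e); return f*q[0]/q[2]+cx,f*q[1]/q[2]+cy
E
python3 - <<'E'
from h import *
for n in('side','top'):
    print(imaging.camera_info(n)); p,d=grab(n,n+'0.png'); np.savez('pics/'+n+'0.npz',p=p,d=d)
print(readout.read_state())
E
```

```text
pics
{'vfov': 50.360242228349975, 'cx': 320.4573410064256, 'cy': 205.94235059914737, 'eye': array([513.58699802, 666.32504609, 922.20467437]), 'rotation': array([-1.03335956e-02,  9.41600532e-01, -3.36572715e-01, -6.79590013e-04])}
{'vfov': 50.572831037581224, 'cx': 316.3704071642747, 'cy': 194.95798601593177, 'eye': array([ 374.55877851,   -6.47114621, 1137.66665025]), 'rotation': array([-0.69790074,  0.71145286, -0.06001942,  0.05627659])}
{'clock': 0.1, 'joints': array([-1.04238282e+00,  3.85480628e-01,  6.75359699e-03, -4.03986437e-04,
       -1.19402971e+00, -2.58597295e-01]), 'joint_vel': array([ 0.00060006, -0.00013848,  0.00421604,  0.00274288,  0.00069342,
       -0.00017621]), 'joint_efforts': array([-3.82844983e-04, -3.93319917e+01,  1.88929975e+01,  4.19791684e+00,
       -2.60135268e-03,  8.68181644e-06]), 'position': array([ 166.45932601, -601.87526202,  230.3315261 ]), 'ee_rot': array([-0.09436204,  0.70083167,  0.09574413,  0.70054538]), 'contact_force': array([0.69250374, 0.36112288, 0.17695598]), 'wrist_torque': array([ 0.01008219, -0.00104224, -0.02592851]), 'gripper_width': 85.3159845773442}
```

View pics/top0.png

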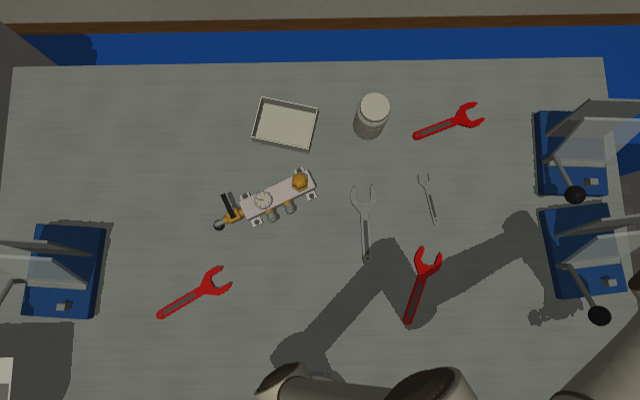

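View pics/side0.png

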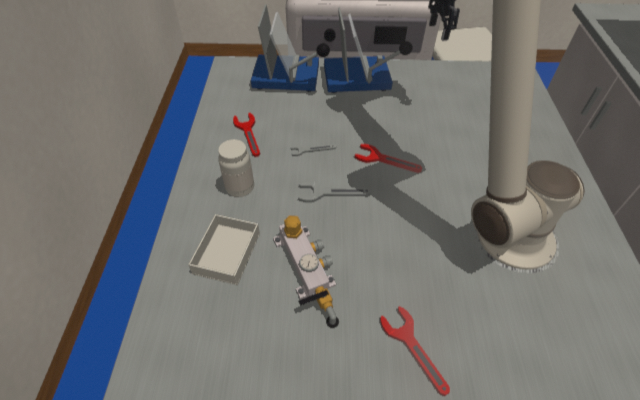

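The top view shows the nut at about (300,181), the large spanner from (363,190) to (366,258) and the small one near (428,198). The jar is at (374,112) and the tray at (285,124). The red spanners are look-alikes. Now I'll measure.

```bash
python3 - <<'E'
from h import *
T=np.load('pics/top0.npz');S=np.load('pics/side0.npz')
for n,D,box in(('top',T,(285,165,320,200)),('side',S,(275,205,315,245))):
    hsv=cv2.cvtColor(D['p'],cv2.COLOR_BGR2HSV); m=cv2.inRange(hsv,(12,120,80),(35,255,255)); b=np.zeros_like(m);b[box[1]:box[3],box[0]:box[2]]=1; m*=b
    C=cloud(n,D['d'].astype(float)); k=m>0; P=C[k]; t=P[P[:,2]>86]
    print(n,k.sum(),P[:,2].max(),'top mean',t.mean(0),len(t),(t.min(0)+t.max(0))/2)
# spanner from top: edge-like height mask
C=cloud('top',T['d'].astype(float)); 
g=cv2.cvtColor(T['p'],cv2.COLOR_BGR2GRAY)
z=C[180:265,340:390,2]; print('bench z',np.median(C[300:330,50:130,2]),np.median(z), 'max',np.percentile(z,[90,95,99]))
np.set_printoptions(linewidth=250)
print(g[235:262:4,350:382]); print(np.round(C[235:262:4,355:378,2]))
out=[cv2.resize(D['p'][a:a+50,b:b+66],(396,300),interpolation=cv2.INTER_CUBIC) for D,a,b in((T,156,267),(S,200,260))]
out2=[cv2.resize(T['p'][175:268,335:385],(161,300),interpolation=cv2.INTER_CUBIC), cv2.resize(S['p'][170:210,290:380],(630,280),interpolation=cv2.INTER_CUBIC)]
can=np.zeros((600,792,3),np.uint8); can[:300,:396]=out[0];can[:300,396:]=out[1];can[300:,:161]=out2[0];can[300:580,161:791]=out2[1]
cv2.imwrite('pics/c1.png',can)
E
```

```text
top 218 1137.6666502542296 top mean [585.21941417  29.44265618 105.62559674] 167 [491.38522884  20.30524423 612.22722625]
side 309 922.2046743669765 top mean [587.46992473  42.07690153  98.94534213] 145 [559.86820025 343.46899146 504.22025956]
bench z 1.9450179742283353 1.007113979788528 max [11.93376949 13.59863278 16.43624047]
[[105 105 106 105 106 105 106 105 105 105 103  82 120 115  77  65  68  72 109 119 108 107 107 108 108 109 109 109 109 109 110 109]
 [109 109 109 109 109 110 110 109 109 110 107  82 121 118  91  66  67  70  98 120 117 109 110 111 110 111 111 113 111  90  89  63]
 [111 110 110 110 111 110 110 110 110 110 109  93 103 119 104  65  67  69  86 120 118 111  88  87  62  63  65  66  65  65  65  65]
 [111 112 111 111 112 112 112 113 112 112 113 110  86 122 117  65  67  69  72  96  66  66  66  67  65  66  66  66  66  67  66  66]
 [111 112 111 112 112 112 112 113 112 112 112 109  80 122 118  78  52  40  42  64  70  68  67  66  66  66  66  66  66  66  66  66]
 [111 112 111 112 113 113 113 113 113 114 114 110  58  97  67  62  61  65  64  67  70  69  66  65  66  65  65  65  65  65  65  66]
 [111 110 110 110 111 111 110 111 111 111 111 108  56  63  70  70  61  48  51  70  68  68  65  64  64  63  64  63  64  64  64  64]]
[[-2.  3. -2.  0.  1.  2.  7. 16. 11. 12. 10. 17.  9. 11.  9. 15. -1. -0.  1.  1.  1.  1.  1.]
 [ 1.  3.  1. -2.  1.  3. -1. 14. 13. 13. 16. 10. 19. 15. 16. 16.  1. -0. -3. -0. -4. -0.  1.]
 [ 1.  2.  3.  1.  0. -2.  1. 10. 11. 14.  9. 12.  9. 14.  6. 13.  2.  1.  1.  2.  3.  0.  2.]
 [ 2.  3. -3.  1. -2.  3.  3. 14. 13. 12. 11. 13. 12. 12. 12. 13. 12. -3. -0.  2.  0. -1.  1.]
 [-0. -1.  1. -1.  3. -1.  0.  6. 15. 10. 11. 11. 11. 12.  6.  9. 12. -1.  2.  3. -3. -1. -2.]
 [-1.  1.  3.  2. -1.  2.  1. -1. 14. 14. 12. 11. 12. 12. 11. 14. 10. -4.  0.  2. -1.  4. -0.]
 [-3.  1.  1. -4.  1. -1. -1.  2. 10. 10. 10. 10. 14.  8. 11. 11. 14. -1.  0.  4.  0. -2. -2.]]
```

View pics/c1.png

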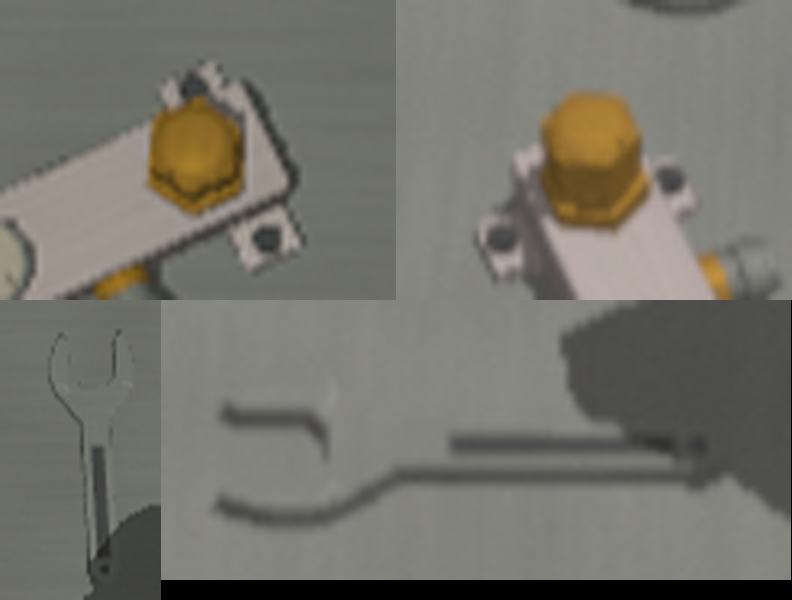

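The crops show the nut's hexagon at about (299,181) in top pixels, with corners pointing roughly along image up and down, which is world x. The spanner has its jaws away from the robot. Next are depth-based poses.

```bash
python3 - <<'E'
from h import *
from scipy.spatial.transform import Rotation as Ro
T=np.load('pics/top0.npz');S=np.load('pics/side0.npz')
D=T['d'].astype(float); C=cloud('top',D); C[D<=0]=np.nan
z=cv2.medianBlur(np.nan_to_num(C[...,2]).astype(np.float32),3)
for nm,(u0,v0,u1,v1),lo,hi in(('big',(340,175,388,268),6,25),('small',(410,165,445,232),4,20),('jar',(345,85,400,145),130,175),('tray',(240,85,330,160),30,60)):
    m=np.zeros(z.shape,bool); m[v0:v1,u0:u1]=(z[v0:v1,u0:u1]>lo)&(z[v0:v1,u0:u1]<hi)
    q=C[m][:,:2]; (c,wh,a)=cv2.minAreaRect(q.astype(np.float32)); w,vv=np.linalg.eigh(np.cov(q.T)); d=vv[:,1]*np.sign(vv[0,1])
    print(nm,m.sum(),'mean',q.mean(0),'rect',c,wh,a,'axis yaw',np.degrees(np.arctan2(d[1],d[0])))
    if nm=='big':
        s=(q-q.mean(0))@d; n=np.array([-d[1],d[0]]); t=(q-q.mean(0))@n
        k=s<s.max()-90; pf=np.polyfit(s[k],t[k],1); print('ends',s.min(),s.max(),'shank fit deg',np.degrees(np.arctan(pf[0])),pf[1])
        yaw=np.arctan2(d[1],d[0])+np.arctan(pf[0]); e=np.array([np.cos(yaw),np.sin(yaw)]);n=np.array([-e[1],e[0]])
        s=q@e; off=np.median((q@n)[s<s.max()-90]); print('yaw',np.degrees(yaw),'grip from tail',e*(s.min()+84)+n*off,'from tip',e*(s.max()-122)+n*off)
for n,X,box in(('top',T,(285,165,320,200)),('side',S,(275,205,315,245))):
    D=X['d'].astype(float); Cn=cloud(n,D); m=np.zeros(D.shape,bool); m[box[1]:box[3],box[0]:box[2]]=True
    m&=(D>0)&(Cn[...,2]>66)&(Cn[...,2]<105); P=Cn[m]; t=P[P[:,2]>86]
    print(n,len(P),'bb',(P.min(0)+P.max(0))/2,'top',t.mean(0),'rect',cv2.minAreaRect(t[:,:2].astype(np.float32)))
st=readout.read_state(); print(Ro.from_quat(st['ee_rot']).as_matrix().round(3))
E
```

```text
big 837 mean [nan nan] rect (485.7889404296875, -137.93087768554688) (68.10761260986328, 204.271484375) 87.21442413330078 axis yaw nanTraceback (most recent call last):
  File "<stdin>", line 12, in <module>
    raise TypeError("expected non-empty vector for x")
TypeError: expected non-empty vector for x
```

```bash
python3 - <<'E'
from h import *
from scipy.spatial.transform import Rotation as Ro
T=np.load('pics/top0.npz');S=np.load('pics/side0.npz')
D=T['d'].astype(float); C=cloud('top',D); z=cv2.medianBlur(C[...,2].astype(np.float32),3)
for nm,(u0,v0,u1,v1),lo,hi in(('big',(340,175,388,268),6,25),('small',(410,165,445,232),4,20),('jar',(345,85,400,145),130,175),('tray',(240,85,330,160),30,60)):
    m=np.zeros(z.shape,bool); m[v0:v1,u0:u1]=(z[v0:v1,u0:u1]>lo)&(z[v0:v1,u0:u1]<hi)
    m&=(D>0); q=C[m][:,:2]; (c,wh,a)=cv2.minAreaRect(q.astype(np.float32)); w,vv=np.linalg.eigh(np.cov(q.T)); d=vv[:,1]*np.sign(vv[0,1])
    print(nm,m.sum(),'rect',np.round(c,1),np.round(wh,1),a,'axis yaw',np.degrees(np.arctan2(d[1],d[0])))
    if nm=='big':
        s=(q-q.mean(0))@d; n=np.array([-d[1],d[0]]); t=(q-q.mean(0))@n
        k=s<s.max()-90; pf=np.polyfit(s[k],t[k],1); yaw=np.arctan2(d[1],d[0])+np.arctan(pf[0]); e=np.array([np.cos(yaw),np.sin(yaw)]);n=np.array([-e[1],e[0]])
        s=q@e; off=np.median((q@n)[s<s.max()-90]); print('yaw',np.degrees(yaw),'grip from tail',e*(s.min()+84)+n*off,'from tip',e*(s.max()-122)+n*off)
for n,X,box in(('top',T,(285,165,320,200)),('side',S,(275,205,315,245))):
    D=X['d'].astype(float); Cn=cloud(n,D); m=np.zeros(D.shape,bool); m[box[1]:box[3],box[0]:box[2]]=True
    m&=(D>0)&(Cn[...,2]>66)&(Cn[...,2]<105); P=Cn[m]; t=P[P[:,2]>86]
    print(n,len(P),'bb',(P.min(0)+P.max(0))/2,'top',t.mean(0),'rect',cv2.minAreaRect(t[:,:2].astype(np.float32)))
st=readout.read_state(); print(Ro.from_quat(st['ee_rot']).as_matrix().round(3))
E
```

```text
big 830 rect [ 485.6 -137.9] [ 68.1 204.6] 87.21442413330078 axis yaw 1.0432226152844153
yaw 1.3020119333592193 grip from tail [ 466.85478881 -142.61219786] from tip [ 464.12446979 -142.6742534 ]
small 367 rect [ 546.4 -316.8] [140.3  38.8] 5.378961086273193 axis yaw 11.189043142871638
jar 712 rect [ 757.1 -160.5] [71.6 71.9] 67.22311401367188 axis yaw -26.89434512641106
tray 523 rect [758.1  68.9] [160.5 121.7] 76.53192138671875 axis yaw 76.44975616240298
top 196 bb [589.02094597  29.83196362  82.99589191] top [588.43682352  29.56671814  92.95411053] rect ((589.4236450195312, 29.278438568115234), (37.98472595214844, 36.05894470214844), 53.313175201416016)
side 238 bb [589.09707073  34.1033546   82.62362804] top [588.19113838  36.08935779  92.94196569] rect ((588.880126953125, 33.25484085083008), (39.40229034423828, 36.280113220214844), 54.47899627685547)
[[-0.001 -0.266  0.964]
 [ 0.002  0.964  0.266]
 [-1.     0.002 -0.   ]]
```

Measured poses:

| Object | x, y (mm) | Notes |
|---|---|---|
| Nut | about (589, 32) | Corners near world x |
| Spanner grip | about (466, -142) | Yaw about 1° |

The fingers will grip the flats near tool-y yaw 153°. I'm moving above the nut now.

Request:
arm_command(
  increments=[
    [[0,0,8],[27,41,0],0],
    [[0,0,16],[54,82,0],0],
    [[0,0,24],[82,123,0],0],
    [[0,0,32],[110,165,0],0],
    [[0,0,40],[138,206,0],0],
  ],
)

```text
clock: 0.6
position: [304.9, -394.1, 230.0]
ee_rot: [-0.33, 0.625, 0.331, 0.625]
contact_force: [1.1, -0.7, -0.3]
gripper_width: 85.6
```

Request:
arm_command(
  increments=[
    [[0,0,4],[27,41,0],0],
    [[0,0,8],[54,82,0],0],
    [[0,0,8],[82,123,0],0],
    [[0,0,8],[110,165,0],0],
    [[0,0,8],[138,206,0],0],
  ],
)

```text
clock: 1.1
position: [443.2, -186.2, 230.0]
ee_rot: [-0.373, 0.601, 0.374, 0.6]
contact_force: [-0.3, -0.6, -0.1]
gripper_width: 85.4
```

```bash
cat >> h.py <<'E'
def st():
    from scipy.spatial.transform import Rotation as Ro
    s=readout.read_state(); M=Ro.from_quat(s['ee_rot']).as_matrix()
    print('t',round(s['clock'],2),'pos',s['position'].round(1),'yaw_y',round(np.degrees(np.arctan2(M[1,1],M[0,1])),1),'down',M[:,0].round(3),'F',s['contact_force'].round(1),'T',s['wrist_torque'].round(2),'w',round(s['gripper_width'],1),'J',s['joints'].round(2)); return s,M
E
python3 - <<'E'
from h import *
st()
T=np.load('pics/top0.npz')
for u,v in((299.5,172.7),(299.8,187.7),(292,176.8),(307.5,183.5),(307.5,176.8),(292.3,183.5)): print(plane('top',u,v,89)[:2].round(1))
# fresh look at spanner without shadow
p,d=grab('top','t2.png'); np.savez('pics/t2.npz',p=p,d=d)
C=cloud('top',d.astype(float)); z=cv2.medianBlur(C[...,2].astype(np.float32),3)
for v in range(182,264,6):
    u=np.where((z[v,340:390]>6.5)&(z[v,340:390]<25))[0]+340
    if len(u): print(v,u.min(),u.max(),plane('top',(u.min()+u.max())/2,v,12)[:2].round(1),len(u))
E
```

```text
t 1.1 pos [ 443.2 -186.2  230. ] yaw_y 153.8 down [-0.002  0.001 -1.   ] F [-0.3 -0.6 -0.1] T [-0.07 -0.11  0.01] w 85.4 J [-0.06  0.14 -0.33 -0.   -1.1  -0.4 ]
[606.7  27.9]
[568.1  27.6]
[596.4  46.9]
[578.5   8. ]
[595.7   7.8]
[579.2  46.4]
242 364 370 [ 432.8 -145.8] 7
248 362 371 [ 417.  -143.9] 10
254 363 371 [ 401.3 -144.6] 9
260 364 370 [ 385.7 -144. ] 7
```

Request:
arm_command(
  increments=[
    [[0,0,-1],[28,42,0],0],
    [[0,0,-2],[56,84,0],0],
    [[0,0,-3],[84,126,0],0],
    [[0,0,-4],[112,168,0],0],
    [[0,0,-4],[140,210,-20],0],
  ],
)

```text
clock: 1.65
position: [582.5, 19.6, 215.9]
ee_rot: [-0.354, 0.61, 0.354, 0.614]
contact_force: [1.2, 0.6, 0.5]
gripper_width: 85.0
```

Request:
arm_command(
  increments=[
    [[0,0,0],[5,6,-20],0],
    [[0,0,0],[5,6,-40],0],
    [[0,0,0],[5,6,-60],0],
    [[0,0,0],[5,6,-80],0],
    [[0,0,0],[5,6,-80],0],
  ],
)

```text
clock: 2.15
position: [585.1, 25.1, 132.4]
ee_rot: [-0.353, 0.613, 0.355, 0.612]
contact_force: [0.1, 0.3, 0.8]
gripper_width: 85.7
```

```bash
python3 - <<'E'
from h import *
st()
p,d=grab('top','t3.png'); C=cloud('top',d.astype(float)); z=cv2.medianBlur(C[...,2].astype(np.float32),3)
for v in range(182,264,6):
    u=np.where((z[v,335:395]>6.5)&(z[v,335:395]<25))[0]+335
    if len(u): print(v,u.min(),u.max(),plane('top',(u.min()+u.max())/2,v,12)[:2].round(1),len(u))
q,_=grab('side','s3.png')
a=cv2.resize(p[140:270,250:400],(450,390)); b=cv2.resize(q[180:280,250:350],(350,350)); can=np.zeros((390,800,3),np.uint8); can[:,:450]=a; can[:350,450:]=b; cv2.imwrite('pics/c3.png',can)
E
```

```text
t 2.15 pos [585.1  25.1 132.4] yaw_y 150.1 down [-0.002  0.001 -1.   ] F [0.1 0.3 0.8] T [-0.04  0.07 -0.07] w 85.7 J [ 0.32  0.41 -0.22 -0.   -0.94 -0.84]
188 352 374 [ 578.2 -140.7] 9
194 351 376 [ 561.7 -141.5] 12
200 351 376 [ 545.4 -140.8] 18
206 355 372 [ 529.1 -140.2] 18
212 360 368 [ 512.9 -140.9] 9
218 361 369 [ 496.7 -143. ] 9
224 361 369 [ 480.6 -142.4] 9
230 361 369 [ 464.6 -141.8] 9
236 362 370 [ 448.7 -143.8] 9
242 362 370 [ 432.8 -143.2] 9
248 362 371 [ 417.  -143.9] 10
254 363 371 [ 401.3 -144.6] 9
260 364 370 [ 385.7 -144. ] 7
```

View pics/c3.png

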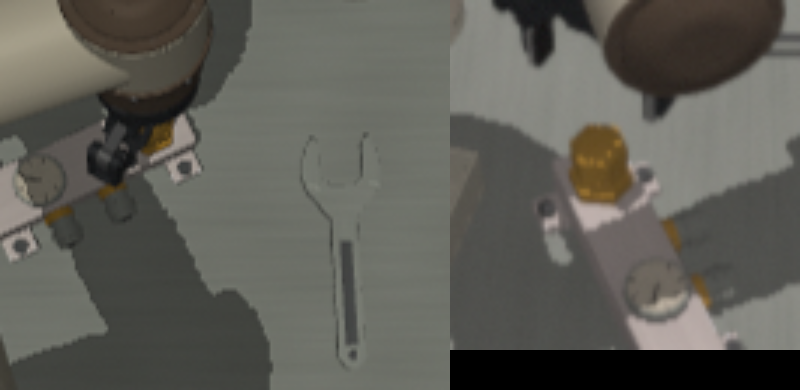

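The view shows the gripper over the nut with clear jaws, and the spanner lying free at yaw about 1° with its grip near (466, -142). Descending and closing.

Request:
arm_command(
  increments=[
    [[0,0,0],[3,5,-25],0],
    [[0,0,0],[3,5,-50],0],
    [[0,0,0],[3,5,-70],0],
    [[0,0,0],[3,5,-72],0],
    [[0,0,0],[3,5,-72],0.3],
  ],
)

```text
clock: 2.75
position: [591.4, 30.4, 64.9]
ee_rot: [-0.355, 0.61, 0.354, 0.614]
contact_force: [0.1, 0.6, 0.4]
gripper_width: 73.3
```

Request:
arm_command(
  increments=[
    [[0,0,0],[0,0,0],0.4],
    [[0,0,0],[0,0,0],0.6],
    [[0,0,0],[0,0,0],1],
    [[0,0,0],[0,0,0],1],
    [[0,0,0],[0,0,0],1],
  ],
)

```text
clock: 3.25
position: [589.9, 31.7, 66.9]
ee_rot: [-0.354, 0.61, 0.354, 0.614]
contact_force: [-8.1, 7.0, 9.6]
gripper_width: 36.3
```

```bash
python3 - <<'E'
from h import *
st()
E
```

```text
t 3.25 pos [589.9  31.7  66.9] yaw_y 150.1 down [ 0.005  0.004 -1.   ] F [-8.1  7.   9.6] T [ 1.83  2.17 -0.33] w 36.3 J [ 0.33  0.49 -0.28 -0.   -0.79 -0.85]
```

Request:
arm_command(
  increments=[
    [[0,0,-3],[-1,1,0],1],
    [[0,0,-7],[-1,1,0],1],
    [[0,0,-11],[-1,1,0],1],
    [[0,0,-15],[-1,1,0],1],
    [[0,0,-18],[-1,1,0],1],
  ],
)

```text
clock: 3.75
position: [589.8, 31.9, 67.1]
ee_rot: [-0.254, 0.657, 0.253, 0.663]
contact_force: [1.8, -4.8, -5.7]
gripper_width: 35.5
```

```bash
python3 - <<'E'
from h import *
st()
E
```

```text
t 3.75 pos [589.8  31.9  67.1] yaw_y 132.0 down [ 0.008  0.001 -1.   ] F [ 1.8 -4.8 -5.7] T [-1.37 -1.18  0.34] w 35.5 J [ 0.33  0.49 -0.29  0.   -0.79 -1.17]
```

Request:
arm_command(
  increments=[
    [[0,0,-4],[0,0,0],1],
    [[0,0,-7],[0,0,0],1],
    [[0,0,-10],[0,0,0],1],
    [[0,0,-13],[0,0,0],1],
    [[0,0,-16],[0,0,0],1],
  ],
)

```text
clock: 4.25
position: [590.1, 31.4, 67.1]
ee_rot: [-0.16, 0.686, 0.158, 0.692]
contact_force: [1.9, -2.1, -5.2]
gripper_width: 35.5
```

```bash
python3 - <<'E'
from h import *
st()
E
```

```text
t 4.25 pos [590.1  31.4  67.1] yaw_y 116.0 down [ 0.008 -0.002 -1.   ] F [ 1.9 -2.1 -5.2] T [-0.75 -0.54  0.33] w 35.5 J [ 0.33  0.49 -0.29  0.01 -0.79 -1.45]
```

Request:
arm_command(
  increments=[
    [[0,0,-2],[0,0,0],1],
    [[0,0,-4],[0,0,0],1],
    [[0,0,-6],[0,0,0],1],
    [[0,0,-7],[0,0,0],1],
    [[0,0,-8],[0,0,0],1],
  ],
)

```text
clock: 4.75
position: [590.2, 31.2, 67.1]
ee_rot: [-0.112, 0.696, 0.109, 0.701]
contact_force: [1.8, -2.4, -5.2]
gripper_width: 35.8
```

```bash
python3 - <<'E'
from h import *
st()
E
```

```text
t 4.75 pos [590.2  31.2  67.1] yaw_y 108.0 down [ 0.008 -0.003 -1.   ] F [ 1.8 -2.4 -5.2] T [-0.59 -0.49  0.33] w 35.8 J [ 0.33  0.49 -0.29  0.01 -0.79 -1.59]
```

Request:
arm_command(
  increments=[
    [[0,0,-2],[0,0,0],1],
    [[0,0,-4],[0,0,0],1],
    [[0,0,-6],[0,0,0],1],
    [[0,0,-7],[0,0,0],1],
    [[0,0,-8],[0,0,0],1],
  ],
)

```text
clock: 5.25
position: [590.2, 31.0, 67.1]
ee_rot: [-0.063, 0.702, 0.059, 0.707]
contact_force: [2.6, -1.9, -5.7]
gripper_width: 35.5
```

```bash
python3 - <<'E'
from h import *
st()
E
```

```text
t 5.25 pos [590.2  31.   67.1] yaw_y 99.9 down [ 0.008 -0.004 -1.   ] F [ 2.6 -1.9 -5.7] T [-0.71 -0.52  0.3 ] w 35.5 J [ 0.33  0.49 -0.29  0.01 -0.79 -1.73]
```

Request:
arm_command(
  increments=[
    [[0,0,-2],[0,0,0],1],
    [[0,0,-4],[0,0,0],1],
    [[0,0,-6],[0,0,0],1],
    [[0,0,-7],[0,0,0],1],
    [[0,0,-8],[0,0,0],1],
  ],
)

```text
clock: 5.75
position: [590.2, 30.8, 67.1]
ee_rot: [-0.014, 0.705, 0.01, 0.709]
contact_force: [1.5, -1.9, -6.3]
gripper_width: 35.8
```

```bash
python3 - <<'E'
from h import *
st()
E
```

```text
t 5.75 pos [590.2  30.8  67.1] yaw_y 91.9 down [ 0.007 -0.006 -1.   ] F [ 1.5 -1.9 -6.3] T [-0.8  -0.52  0.28] w 35.8 J [ 0.33  0.49 -0.29  0.01 -0.79 -1.88]
```

Request:
arm_command(
  increments=[
    [[0,0,-2],[0,0,0],1],
    [[0,0,-3],[0,0,0],1],
    [[0,0,-4],[0,0,0],1],
    [[0,0,-5],[0,0,0],1],
    [[0,0,-6],[0,0,0],1],
  ],
)

```text
clock: 6.25
position: [588.7, 30.7, 67.1]
ee_rot: [0.024, 0.705, -0.028, 0.708]
contact_force: [-3.9, -0.5, -0.0]
gripper_width: 34.7
```

```bash
python3 - <<'E'
from h import *
st()
E
```

```text
t 6.25 pos [588.7  30.7  67.1] yaw_y 85.8 down [ 0.003 -0.007 -1.   ] F [-3.9 -0.5 -0. ] T [0.07 1.52 0.6 ] w 34.7 J [ 0.33  0.49 -0.29  0.01 -0.79 -1.98]
```

Request:
arm_command(
  increments=[
    [[0,0,-1],[0,0,0],1],
    [[0,0,-2],[0,0,0],1],
    [[0,0,-3],[0,0,0],1],
    [[0,0,-3],[0,0,0],1],
    [[0,0,-3],[0,0,0],1],
  ],
)

```text
clock: 6.75
position: [588.5, 30.8, 67.2]
ee_rot: [0.042, 0.705, -0.047, 0.707]
contact_force: [-4.0, -0.4, 0.0]
gripper_width: 34.7
```

```bash
python3 - <<'E'
from h import *
st()
E
```

```text
t 6.75 pos [588.5  30.8  67.2] yaw_y 82.8 down [ 0.002 -0.007 -1.   ] F [-4.  -0.4  0. ] T [0.06 1.29 0.91] w 34.7 J [ 0.33  0.49 -0.29  0.01 -0.79 -2.03]
```

Request:
arm_command(
  increments=[
    [[0,0,-1],[0,0,0],1],
    [[0,0,-2],[0,0,0],1],
    [[0,0,-3],[0,0,0],1],
    [[0,0,-4],[0,0,0],1],
    [[0,0,-4],[0,0,0],1],
  ],
)

```text
clock: 7.25
position: [588.5, 30.8, 67.2]
ee_rot: [0.067, 0.703, -0.072, 0.705]
contact_force: [-3.3, 0.0, 0.7]
gripper_width: 34.8
```

```bash
python3 - <<'E'
from h import *
st()
E
```

```text
t 7.25 pos [588.5  30.8  67.2] yaw_y 78.7 down [ 0.002 -0.007 -1.   ] F [-3.3  0.   0.7] T [0.07 1.14 0.85] w 34.8 J [ 0.33  0.49 -0.29  0.01 -0.79 -2.11]
```

Torque climbed from the 0.3 N m drag to a plateau near 0.9 N m, so the nut is finger-tight and at most about 5° past. Opening and lifting.

Request:
arm_command(
  increments=[
    [[0,0,3],[0,0,0],0.3],
    [[0,0,3],[0,0,0],0],
    [[0,0,3],[0,0,0],0],
    [[0,0,3],[0,0,0],0],
    [[0,0,3],[0,0,20],0],
  ],
)

```text
clock: 7.75
position: [587.0, 30.4, 85.0]
ee_rot: [0.049, 0.706, -0.055, 0.704]
contact_force: [-0.4, 0.8, -0.5]
gripper_width: 85.7
```

Request:
arm_command(
  increments=[
    [[0,0,8],[0,0,30],0],
    [[0,0,16],[0,0,70],0],
    [[0,0,24],[-20,-40,80],0],
    [[0,0,32],[-40,-80,80],0],
    [[0,0,40],[-60,-120,80],0],
  ],
)

```text
clock: 8.25
position: [527.0, -90.4, 166.0]
ee_rot: [-0.197, 0.679, 0.191, 0.681]
contact_force: [0.2, 0.2, -1.4]
gripper_width: 85.3
```

```bash
python3 - <<'E'
from h import *
st()
out=[]
for n,(a,b) in(('top',(156,267)),('side',(200,260))):
    p,d=grab(n,n+'5.png'); np.savez(f'pics/{n}5.npz',p=p,d=d); out.append(cv2.resize(p[a:a+50,b:b+66],(792,600),interpolation=cv2.INTER_CUBIC)[:,:])
cv2.imwrite('pics/c5.png',np.vstack([cv2.resize(o,(396,300)) for o in out]))
p=np.load('pics/top5.npz')['p']; cv2.imwrite('pics/c5.png',np.hstack([cv2.resize(o[50:550,100:560],(400,435),interpolation=cv2.INTER_CUBIC) for o in out]))
E
```

```text
t 8.25 pos [527.  -90.4 166. ] yaw_y 121.9 down [ 0.006 -0.007 -1.   ] F [ 0.2  0.2 -1.4] T [-0.1  -0.02  0.01] w 85.3 J [ 0.14  0.29 -0.32  0.01 -0.96 -1.16]
```

View pics/c5.png

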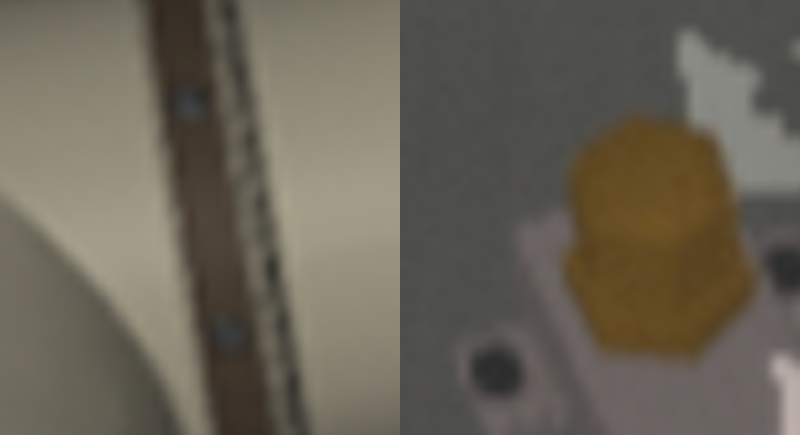

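The top view of the nut is blocked by the arm, and in the side view the nut stands free. Moving over the spanner while turning to the comfortable half of the wrist range.

Request:
arm_command(
  increments=[
    [[0,0,8],[-12,-10,0],0],
    [[0,0,16],[-24,-20,0],0],
    [[0,0,24],[-36,-30,0],0],
    [[0,0,32],[-48,-40,0],0],
    [[0,0,40],[-61,-52,0],0],
  ],
)

```text
clock: 8.85
position: [464.0, -144.8, 165.8]
ee_rot: [-0.417, 0.572, 0.411, 0.575]
contact_force: [-0.0, -0.1, -0.3]
gripper_width: 85.7
```

Request:
arm_command(
  increments=[
    [[0,0,8],[0,0,0],0],
    [[0,0,16],[0,0,0],0],
    [[0,0,24],[0,0,0],0],
    [[0,0,32],[0,0,0],0],
    [[0,0,40],[0,0,0],0],
  ],
)

```text
clock: 9.35
position: [464.8, -144.6, 166.0]
ee_rot: [0.588, -0.393, -0.583, -0.399]
contact_force: [-0.1, -1.0, -0.5]
gripper_width: 85.2
```

Request:
arm_command(
  increments=[
    [[0,0,8],[0,0,0],0],
    [[0,0,16],[0,0,0],0],
    [[0,0,24],[0,0,0],0],
    [[0,0,32],[0,0,-10],0],
    [[0,0,40],[0,0,-30],0],
  ],
)

```text
clock: 9.85
position: [467.0, -144.3, 137.4]
ee_rot: [0.69, -0.166, -0.683, -0.174]
contact_force: [0.0, -0.3, -0.2]
gripper_width: 85.4
```

Request:
arm_command(
  increments=[
    [[0,0,7],[0,0,-10],0],
    [[0,0,14],[0,0,-30],0],
    [[0,0,21],[0,0,-50],0],
    [[0,0,28],[0,0,-65],0],
    [[0,0,29],[0,0,-75],0],
  ],
)

```text
clock: 10.35
position: [467.3, -144.1, 61.4]
ee_rot: [0.709, 0.012, -0.705, 0.002]
contact_force: [-1.1, 0.6, -0.1]
gripper_width: 85.4
```

```bash
python3 - <<'E'
from h import *
st()
p,d=grab('top','t6.png'); q,e=grab('side','s6.png')
np.savez('pics/t6.npz',p=p,d=d); np.savez('pics/s6.npz',p=q,d=e)
a=cv2.resize(p[160:204,276:324],(432,396),interpolation=cv2.INTER_CUBIC); b=cv2.resize(q[165:225,290:380],(360,240)); can=np.zeros((396,792,3),np.uint8); can[:,:432]=a; can[:240,432:]=b; cv2.imwrite('pics/c6.png',can)
E
```

```text
t 10.35 pos [ 467.3 -144.1   61.4] yaw_y -88.9 down [ 0.006  0.013 -1.   ] F [-1.1  0.6 -0.1] T [-0.01  0.04  0.04] w 85.4 J [ 0.03  0.36 -0.53 -0.02 -0.67  1.58]
```

View pics/c6.png

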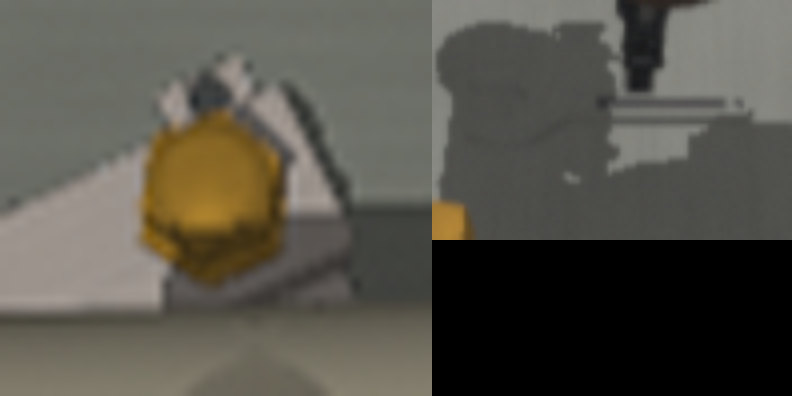

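The nut's corners are at about -6.5° and 53.5° world yaw, which matches the finger angle. Its axis is at about (588.5, 31). I'm gripping the spanner 20 mm ahead of spanner_grip, nearer its centre of gravity.

Request:
arm_command(
  increments=[
    [[0,0,0],[10,1,-10],0],
    [[0,0,0],[19,2,-30],0],
    [[0,0,0],[19,2,-50],0],
    [[0,0,0],[19,2,-57],0],
    [[0,0,0],[19,2,-57],0],
  ],
)

```text
clock: 10.95
position: [485.5, -142.1, 4.0]
ee_rot: [0.708, 0.01, -0.706, 0.001]
contact_force: [0.7, -0.6, 0.7]
gripper_width: 85.2
```

```bash
python3 - <<'E'
from h import *
st()
E
```

```text
t 10.95 pos [ 485.5 -142.1    4. ] yaw_y -89.1 down [ 0.003  0.013 -1.   ] F [ 0.7 -0.6  0.7] T [-0.03  0.05 -0.  ] w 85.2 J [ 0.03  0.48 -0.53 -0.03 -0.55  1.58]
```

Request:
arm_command(
  increments=[
    [[0,0,0],[0,0,0],0.4],
    [[0,0,0],[0,0,0],0.7],
    [[0,0,0],[0,0,0],1],
    [[0,0,0],[0,0,0],1],
    [[0,0,0],[0,0,0],1],
  ],
)

```text
clock: 11.45
position: [485.9, -142.1, 4.9]
ee_rot: [0.709, 0.01, -0.706, 0.001]
contact_force: [-1.1, 1.4, 4.0]
gripper_width: 21.9
```

```bash
python3 - <<'E'
from h import *
st()
E
```

```text
t 11.45 pos [ 485.9 -142.1    4.9] yaw_y -89.1 down [ 0.004  0.013 -1.   ] F [-1.1  1.4  4. ] T [0.45 0.29 0.06] w 21.9 J [ 0.03  0.48 -0.53 -0.03 -0.55  1.58]
```

Request:
arm_command(
  increments=[
    [[0,0,0],[0,0,5],1],
    [[0,0,0],[0,0,20],1],
    [[0,0,0],[0,0,40],1],
    [[0,0,0],[0,0,60],1],
    [[0,0,0],[0,0,71],1],
  ],
)

```text
clock: 11.95
position: [485.8, -142.0, 76.9]
ee_rot: [0.709, 0.01, -0.705, 0.001]
contact_force: [0.1, -0.1, -4.5]
gripper_width: 21.6
```

Request:
arm_command(
  increments=[
    [[0,0,5],[3,7,0],1],
    [[0,0,10],[5,14,0],1],
    [[0,0,15],[8,20,0],1],
    [[0,0,20],[10,27,0],1],
    [[0,0,26],[13,34,0],1],
  ],
)

```text
clock: 12.45
position: [497.7, -107.8, 76.1]
ee_rot: [-0.687, -0.171, 0.688, -0.16]
contact_force: [-0.1, 0.7, -3.0]
gripper_width: 21.9
```

Request:
arm_command(
  increments=[
    [[0,0,5],[3,7,0],1],
    [[0,0,10],[5,14,0],1],
    [[0,0,15],[8,20,0],1],
    [[0,0,20],[10,27,0],1],
    [[0,0,26.5],[13,34,0],1],
  ],
)

```text
clock: 12.95
position: [509.7, -73.5, 75.3]
ee_rot: [-0.629, -0.325, 0.633, -0.314]
contact_force: [-0.5, -0.1, -4.0]
gripper_width: 22.5
```

```bash
python3 - <<'E'
from h import *
st()
p,d=grab('top','t7.png'); q,e=grab('side','s7.png')
C=cloud('side',e.astype(float)); z=C[...,2]; 
print(proj('side',(588,31,76)),proj('side',(511,-73,82)),proj('top',(588,31,90)))
np.savez('pics/t7.npz',p=p,d=d); np.savez('pics/s7.npz',p=q,d=e)
a=cv2.resize(p[130:230,250:370],(400,333),interpolation=cv2.INTER_CUBIC); b=cv2.resize(q[160:260,260:380],(400,333),interpolation=cv2.INTER_CUBIC); cv2.imwrite('pics/c7.png',np.hstack([a,b]))
E
```

```text
t 12.95 pos [509.7 -73.5  75.3] yaw_y -36.2 down [-0.012  0.012 -1.   ] F [-0.5 -0.1 -4. ] T [-0.08  0.03  0.01] w 22.5 J [ 0.16  0.38 -0.44 -0.02 -0.76  2.36]
(np.float64(292.5852965930375), np.float64(223.48403109063233)) (np.float64(324.15280156374934), np.float64(191.08055287557997)) (np.float64(298.33383444545234), np.float64(179.87832637600442))
```

View pics/c7.png

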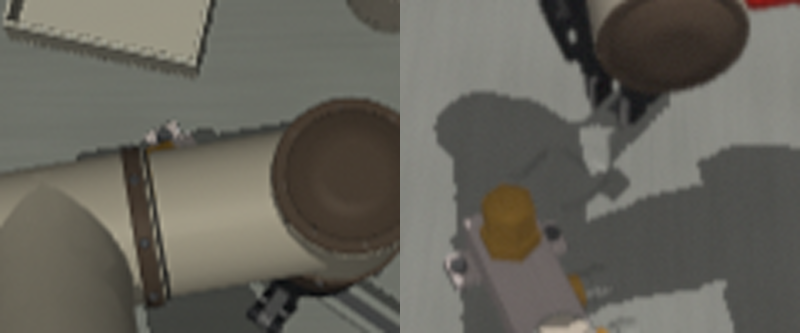

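The side crop shows the nut free at about (413+…)/side (292,223), with the spanner head beside it held in the fingers and mostly in shadow. Checking the head's height, tilt and axis with depth.

```bash
python3 - <<'E'
from h import *
S=np.load('pics/s7.npz'); D=S['d'].astype(float); C=cloud('side',D)
g=np.array([509.7,-73.5]); th=np.radians(53.8); e=np.array([np.cos(th),np.sin(th)]); n=np.array([-e[1],e[0]])
m=(D>0)&(C[...,2]>60)&(C[...,2]<98); P=C[m]; s=(P[:,:2]-g)@e; t=(P[:,:2]-g)@n
k=(s>20)&(s<108)&(abs(t)<45); s,t,z=s[k],t[k],P[k,2]
print(k.sum())
for a in range(20,110,8):
    b=(s>=a)&(s<a+8)
    if b.sum(): print(a,b.sum(),'t',t[b].min().round(1),t[b].max().round(1),'med',np.median(t[b]).round(1),'z',np.median(z[b]).round(1))
b=(s<100)&(z>74); print(np.polyfit(s[b],z[b],1),np.polyfit(t[b],z[b],1))
# nut faces: local axis check
nn=np.array([588.5,31]); 
m=(D>0)&(C[...,2]>66)&(C[...,2]<84)&(np.hypot(C[...,0]-588.5,C[...,1]-31)<30); Q=C[m][:,:2]-nn
ang=np.degrees(np.arctan2(Q[:,1],Q[:,0]))
best=[(np.mean(np.abs(np.max([Q@[np.cos(np.radians(f+60*i)),np.sin(np.radians(f+60*i))] for i in range(6)],0)-18)),f) for f in range(0,60,2)]
print(len(Q),sorted(best)[:6])
E
```

```text
457
20 20 t -12.0 13.6 med 1.8 z 81.8
28 31 t -17.8 16.5 med -0.1 z 82.0
36 36 t -18.1 22.7 med -0.7 z 82.4
44 56 t -28.0 30.1 med 3.4 z 82.6
52 84 t -36.3 35.9 med 1.2 z 81.6
60 52 t -35.5 36.7 med -11.6 z 81.5
68 41 t -33.5 37.0 med 23.0 z 81.7
76 43 t -34.1 36.6 med -17.1 z 82.1
84 39 t -31.1 35.3 med 24.2 z 82.2
92 42 t -29.2 33.7 med -17.5 z 80.9
100 13 t -25.2 28.3 med 23.3 z 78.0
[-1.63652830e-02  8.27361486e+01] [4.18019808e-03 8.17249134e+01]
73 [(np.float64(1.0406432177710951), 16), (np.float64(1.0474227953120276), 18), (np.float64(1.0616499920102191), 14), (np.float64(1.073822410468468), 20), (np.float64(1.1056089740693622), 12), (np.float64(1.129385992209426), 22)]
```

The spanner is level (top face at z≈82) and centred on its predicted axis. Aligning to 52°, then sliding on along that direction.

Request:
arm_command(
  increments=[
    [[0,0,-1],[1,3,0.5],1],
    [[0,0,-1.8],[1.2,5.3,1],1],
    [[0,0,-1.8],[1.2,5.3,1],1],
    [[0,0,-1.8],[1.2,5.3,1],1],
    [[0,0,-1.8],[1.2,5.3,1],1],
  ],
)

```text
clock: 13.55
position: [511.4, -68.0, 76.5]
ee_rot: [-0.634, -0.314, 0.638, -0.303]
contact_force: [0.2, 0.5, -4.5]
gripper_width: 21.7
```

```bash
cat >> h.py <<'E'
def go(L=80,N=(588.5,31)):
    s,M=st(); th=np.arctan2(M[1,1],M[0,1])+np.pi/2; e=np.array([np.cos(th),np.sin(th)]); j=s['position'][:2]+L*e; d=np.array(N)-j
    print('theta',np.degrees(th).round(1),'jaw->nut along',round(d@e,1),'lateral',round(d@[-e[1],e[0]],1),'delta',d.round(1))
E
python3 -c "
from h import *
go()"
```

```text
t 13.55 pos [511.4 -68.   76.5] yaw_y -38.2 down [-0.011  0.012 -1.   ] F [ 0.2  0.5 -4.5] T [-0.07  0.01  0.01] w 21.7 J [ 0.17  0.38 -0.44 -0.02 -0.76  2.31]
theta 51.8 jaw->nut along 45.5 lateral 0.7 delta [27.6 36.2]
```

Request:
arm_command(
  increments=[
    [[0,0,0],[2,4,0],1],
    [[0,0,0],[5,7.5,0],1],
    [[0,0,0],[8,11,0],1],
    [[0,0,0],[10.5,14.5,0],1],
    [[0,0,0],[13,17.7,0],1],
  ],
)

```text
clock: 14.05
position: [524.8, -49.9, 76.4]
ee_rot: [-0.634, -0.314, 0.638, -0.303]
contact_force: [0.9, -0.1, -5.0]
gripper_width: 21.9
```

```bash
python3 -c "
from h import *
go()"
```

```text
t 14.05 pos [524.8 -49.9  76.4] yaw_y -38.2 down [-0.011  0.012 -1.   ] F [ 0.9 -0.1 -5. ] T [-0.09 -0.09  0.  ] w 21.9 J [ 0.2   0.4  -0.41 -0.02 -0.77  2.28]
theta 51.8 jaw->nut along 23.0 lateral -0.0 delta [14.2 18. ]
```

Request:
arm_command(
  increments=[
    [[0,0,0],[1.5,2,0],1],
    [[0,0,0],[3,4,0],1],
    [[0,0,0],[4.5,6,0],1],
    [[0,0,0],[6.5,8.2,0],1],
    [[0,0,0],[8,10.2,0],1],
  ],
)

```text
clock: 14.55
position: [532.9, -39.6, 76.4]
ee_rot: [-0.634, -0.314, 0.638, -0.303]
contact_force: [-0.8, -0.3, -4.2]
gripper_width: 21.8
```

```bash
python3 -c "
from h import *
go()"
```

```text
t 14.55 pos [532.9 -39.6  76.4] yaw_y -38.2 down [-0.011  0.012 -1.   ] F [-0.8 -0.3 -4.2] T [-0.11 -0.06 -0.03] w 21.8 J [ 0.22  0.41 -0.4  -0.02 -0.78  2.27]
theta 51.8 jaw->nut along 9.8 lateral -0.0 delta [6.1 7.7]
```

Free so far. Sliding on to about 1 mm short.

Request:
arm_command(
  increments=[
    [[0,0,0],[1.5,2,0],1],
    [[0,0,0],[3,4,0],1],
    [[0,0,0],[4.5,5.5,0],1],
    [[0,0,0],[5.3,6.8,0],1],
    [[0,0,0],[5.3,6.8,0],1],
  ],
)

```text
clock: 15.05
position: [538.6, -32.6, 76.5]
ee_rot: [-0.635, -0.314, 0.637, -0.303]
contact_force: [0.7, -0.3, -4.0]
gripper_width: 22.0
```

```bash
python3 -c "
from h import *
go()"
```

```text
t 15.05 pos [538.6 -32.6  76.5] yaw_y -38.2 down [-0.01   0.012 -1.   ] F [ 0.7 -0.3 -4. ] T [-0.08 -0.21 -0.06] w 22.0 J [ 0.23  0.41 -0.38 -0.02 -0.78  2.26]
theta 51.8 jaw->nut along 0.8 lateral 0.1 delta [0.4 0.7]
```

Fully on with no contact force. I'll compute the arc waypoints around the nut (radius about 80.8).

```bash
cat >> h.py <<'E'
def arc(step,N=(588.5,31)):
    s,M=st(); th=np.arctan2(M[1,1],M[0,1])+np.pi/2; r=s['position'][:2]-np.array(N); print('theta',np.degrees(th).round(1),'r',np.hypot(*r).round(1),'phi',np.degrees(np.arctan2(-r[1],-r[0])).round(1))
    e=lambda a:np.array([np.cos(a),np.sin(a)])
    print([[[0,0,-step*i],list((np.array(N)-80.8*e(th-np.radians(step*i))-s['position'][:2]).round(1))+[0],1] for i in range(1,6)])
E
python3 -c "
from h import *
arc(2.4)"
```

```text
t 15.05 pos [538.6 -32.6  76.5] yaw_y -38.2 down [-0.01   0.012 -1.   ] F [ 0.7 -0.3 -4. ] T [-0.08 -0.21 -0.06] w 22.0 J [ 0.23  0.41 -0.38 -0.02 -0.78  2.26]
theta 51.8 r 80.8 phi 51.9
[[[0, 0, -2.4], [np.float64(-2.7), np.float64(2.2), 0], 1], [[0, 0, -4.8], [np.float64(-5.2), np.float64(4.5), 0], 1], [[0, 0, -7.199999999999999], [np.float64(-7.6), np.float64(6.9), 0], 1], [[0, 0, -9.6], [np.float64(-10.0), np.float64(9.3), 0], 1], [[0, 0, -12.0], [np.float64(-12.2), np.float64(11.9), 0], 1]]
```

Request:
arm_command(
  increments=[
    [[0,0,-2.4],[-2.7,2.2,0],1],
    [[0,0,-4.8],[-5.2,4.5,0],1],
    [[0,0,-7.2],[-7.6,6.9,0],1],
    [[0,0,-9.6],[-10,9.3,0],1],
    [[0,0,-12],[-12.2,11.9,0],1],
  ],
)

```text
clock: 15.55
position: [527.6, -20.6, 76.9]
ee_rot: [0.665, 0.246, -0.665, 0.235]
contact_force: [3.2, -2.7, -4.5]
gripper_width: 22.3
```

```bash
python3 -c "
from h import *
arc(4)"
```

```text
t 15.55 pos [527.6 -20.6  76.9] yaw_y -50.2 down [-0.005  0.014 -1.   ] F [ 3.2 -2.7 -4.5] T [-0.81 -1.03  0.19] w 22.3 J [ 0.26  0.39 -0.42 -0.02 -0.76  2.02]
theta 39.8 r 79.8 phi 40.3
[[[0, 0, -4], [np.float64(-4.7), np.float64(4.4), 0], 1], [[0, 0, -8], [np.float64(-7.8), np.float64(9.1), 0], 1], [[0, 0, -12], [np.float64(-10.6), np.float64(14.0), 0], 1], [[0, 0, -16], [np.float64(-13.1), np.float64(19.1), 0], 1], [[0, 0, -20], [np.float64(-15.2), np.float64(24.3), 0], 1]]
```

Request:
arm_command(
  increments=[
    [[0,0,-4],[-3.9,4.2,0],1],
    [[0,0,-8],[-7.4,8.9,0],1],
    [[0,0,-12],[-10.4,13.8,0],1],
    [[0,0,-16],[-13,19,0],1],
    [[0,0,-20],[-15.2,24.3,0],1],
  ],
)

```text
clock: 16.05
position: [514.6, 3.1, 77.6]
ee_rot: [0.699, 0.126, -0.694, 0.117]
contact_force: [6.3, -6.4, -7.9]
gripper_width: 21.6
```

```bash
python3 -c "
from h import *
arc(4)"
```

```text
t 16.05 pos [514.6   3.1  77.6] yaw_y -70.2 down [ 0.005  0.013 -1.   ] F [ 6.3 -6.4 -7.9] T [-2.02 -1.62  0.47] w 21.6 J [ 0.32  0.37 -0.46 -0.02 -0.74  1.61]
theta 19.8 r 79.0 phi 20.7
[[[0, 0, -4], [np.float64(-3.8), np.float64(5.9), 0], 1], [[0, 0, -8], [np.float64(-5.2), np.float64(11.4), 0], 1], [[0, 0, -12], [np.float64(-6.1), np.float64(16.9), 0], 1], [[0, 0, -16], [np.float64(-6.7), np.float64(22.5), 0], 1], [[0, 0, -20], [np.float64(-6.9), np.float64(28.2), 0], 1]]
```

Request:
arm_command(
  increments=[
    [[0,0,-4],[-2.3,5.2,0],1],
    [[0,0,-8],[-4.2,10.8,0],1],
    [[0,0,-12],[-5.6,16.4,-0.5],1],
    [[0,0,-16],[-6.5,22.2,-0.5],1],
    [[0,0,-20],[-6.9,28.1,-0.5],1],
  ],
)

```text
clock: 16.55
position: [509.5, 30.3, 77.5]
ee_rot: [0.711, 0.002, -0.703, -0.004]
contact_force: [7.2, -8.2, -7.8]
gripper_width: 22.1
```

```bash
python3 -c "
from h import *
arc(4)"
```

```text
t 16.55 pos [509.5  30.3  77.5] yaw_y -90.2 down [ 0.012  0.009 -1.   ] F [ 7.2 -8.2 -7.8] T [-2.6  -1.75  0.44] w 22.1 J [ 0.38  0.36 -0.48 -0.01 -0.72  1.2 ]
theta -0.2 r 79.0 phi 0.5
[[[0, 0, -4], [np.float64(-1.6), np.float64(6.6), 0], 1], [[0, 0, -8], [np.float64(-0.9), np.float64(12.2), 0], 1], [[0, 0, -12], [np.float64(0.0), np.float64(17.8), 0], 1], [[0, 0, -16], [np.float64(1.4), np.float64(23.2), 0], 1], [[0, 0, -20], [np.float64(3.2), np.float64(28.6), 0], 1]]
```

Request:
arm_command(
  increments=[
    [[0,0,-4],[0,5.5,0],1],
    [[0,0,-8],[0.6,11,0],1],
    [[0,0,-12],[1.7,16.5,-0.5],1],
    [[0,0,-16],[3.1,21.9,-0.5],1],
    [[0,0,-20],[4.9,27.2,-0.5],1],
  ],
)

```text
clock: 17.05
position: [513.9, 56.4, 76.8]
ee_rot: [0.701, -0.122, -0.692, -0.125]
contact_force: [2.4, -4.8, -6.3]
gripper_width: 21.7
```

```bash
python3 -c "
from h import *
arc(3)
p,d=grab('top','t8.png'); q,e=grab('side','s8.png')
np.savez('pics/t8.npz',p=p,d=d); np.savez('pics/s8.npz',p=q,d=e)
a=cv2.resize(p[130:230,250:370],(400,333),interpolation=cv2.INTER_CUBIC); b=cv2.resize(q[180:255,250:340],(400,333),interpolation=cv2.INTER_CUBIC); cv2.imwrite('pics/c8.png',np.hstack([a,b]))"
```

```text
t 17.05 pos [513.9  56.4  76.8] yaw_y -110.1 down [ 0.013  0.001 -1.   ] F [ 2.4 -4.8 -6.3] T [-1.4  -0.29  0.75] w 21.7 J [ 0.43  0.37 -0.47  0.01 -0.72  0.79]
theta -20.1 r 78.8 phi -18.8
[[[0, 0, -3], [np.float64(0.3), np.float64(6.3), 0], 1], [[0, 0, -6], [np.float64(2.1), np.float64(10.2), 0], 1], [[0, 0, -9], [np.float64(4.1), np.float64(13.9), 0], 1], [[0, 0, -12], [np.float64(6.2), np.float64(17.6), 0], 1], [[0, 0, -15], [np.float64(8.6), np.float64(21.1), 0], 1]]
```

View pics/c8.png

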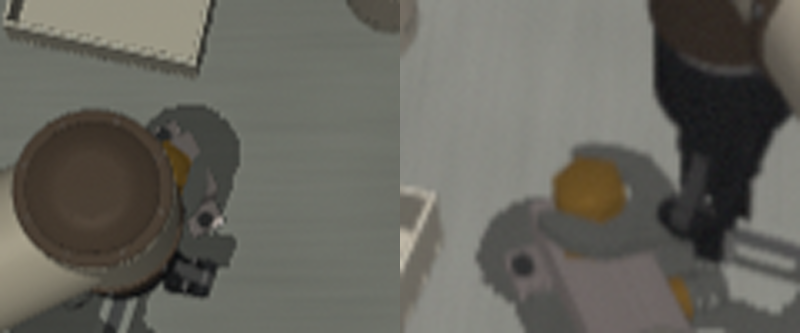

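The side view shows the nut seated in the jaws and the spanner's tail visible at the right of the fingers. Measuring the spanner's actual yaw from depth.

```bash
cat >> h.py <<'E'
def spyaw(f,th):
    S=np.load(f); D=S['d'].astype(float); C=cloud('side',D); N=np.array([588.5,31])
    P=C[(D>0)&(C[...,2]>72)&(C[...,2]<92)]; th=np.radians(th); e=np.array([np.cos(th),np.sin(th)]); n=np.array([-e[1],e[0]])
    s=(P[:,:2]-N)@e; t=(P[:,:2]-N)@n; k=(s<26)&(s>-190)&(abs(t)<45); s,t,z=s[k],t[k],P[k,2]
    for a in range(-190,26,12):
        b=(s>=a)&(s<a+12)
        if b.sum()>4: print(a+6,b.sum(),'t',t[b].min().round(1),t[b].max().round(1),'mid',((t[b].min()+t[b].max())/2).round(1),'z',np.median(z[b]).round(1))
E
python3 -c "
from h import *
spyaw('pics/s8.npz',-20)"
```

```text
-184 26 t -8.0 8.7 mid 0.4 z 83.4
-172 47 t -11.7 13.3 mid 0.8 z 84.4
-160 53 t -13.4 12.1 mid -0.7 z 83.5
-148 52 t -12.4 13.0 mid 0.3 z 83.8
-136 53 t -12.4 12.9 mid 0.2 z 83.4
-124 54 t -12.4 14.0 mid 0.8 z 84.0
-112 49 t -12.1 12.7 mid 0.3 z 83.9
-100 53 t -12.0 13.1 mid 0.5 z 83.6
-88 49 t -12.5 24.3 mid 5.9 z 83.7
-76 7 t -11.3 25.8 mid 7.2 z 89.3
-64 7 t 11.2 13.8 mid 12.5 z 78.8
-52 21 t -15.6 18.7 mid 1.6 z 80.8
-40 71 t -25.9 27.4 mid 0.8 z 83.3
-28 113 t -31.9 36.5 mid 2.3 z 83.6
-16 117 t -35.6 37.2 mid 0.8 z 83.7
-4 81 t -34.2 38.0 mid 1.9 z 83.8
8 65 t -30.8 35.1 mid 2.1 z 83.9
20 23 t -27.8 31.1 mid 1.7 z 82.9
```

The spanner's yaw is -19.5°, with almost no slip in the grip. The nut corner is therefore near -14°, about 67–79° past finger-tight. Turning 16° more.

Request:
arm_command(
  increments=[
    [[0,0,-4],[1.3,5.2,0],1],
    [[0,0,-8],[3.2,10,0],1],
    [[0,0,-12],[5.6,14.8,0],1],
    [[0,0,-15],[7.6,18.3,0],1],
    [[0,0,-17],[9.1,20.6,0],1],
  ],
)

```text
clock: 17.65
position: [524.0, 76.7, 76.9]
ee_rot: [0.676, -0.223, -0.666, -0.224]
contact_force: [3.5, -6.2, -7.4]
gripper_width: 22.1
```

```bash
python3 -c "
from h import *
arc(-2)
q,e=grab('side','s9.png')
np.savez('pics/s9.npz',p=q,d=e)
spyaw('pics/s9.npz',-37)"
```

```text
t 17.65 pos [524.   76.7  76.9] yaw_y -126.8 down [ 0.015 -0.003 -1.   ] F [ 3.5 -6.2 -7.4] T [-1.52 -1.14  0.87] w 22.1 J [ 0.46  0.39 -0.44  0.01 -0.73  0.46]
theta -36.8 r 79.1 phi -35.4
[[[0, 0, 2], [np.float64(-1.9), np.float64(0.4), 0], 1], [[0, 0, 4], [np.float64(-3.4), np.float64(-2.0), 0], 1], [[0, 0, 6], [np.float64(-4.9), np.float64(-4.4), 0], 1], [[0, 0, 8], [np.float64(-6.3), np.float64(-6.8), 0], 1], [[0, 0, 10], [np.float64(-7.6), np.float64(-9.3), 0], 1]]
-184 34 t -14.8 7.9 mid -3.5 z 83.0
-172 58 t -15.9 8.2 mid -3.8 z 84.4
-160 54 t -17.9 9.2 mid -4.3 z 84.0
-148 54 t -16.3 9.6 mid -3.3 z 84.0
-136 56 t -13.9 10.5 mid -1.7 z 83.6
-124 52 t -15.3 11.1 mid -2.1 z 83.3
-112 55 t -14.5 10.8 mid -1.8 z 84.4
-100 50 t -13.3 12.0 mid -0.7 z 83.5
-88 59 t -19.7 23.9 mid 2.1 z 84.5
-76 16 t -14.0 23.9 mid 4.9 z 86.8
-52 6 t 13.9 18.7 mid 16.3 z 76.0
-40 26 t 16.9 27.5 mid 22.2 z 81.2
-28 55 t -16.4 35.7 mid 9.7 z 83.5
-16 112 t -33.4 38.0 mid 2.3 z 84.4
-4 68 t -33.0 37.3 mid 2.2 z 83.8
8 63 t -33.4 35.0 mid 0.8 z 84.1
20 11 t -26.1 29.4 mid 1.7 z 84.7
```

The spanner is at about -35°, so the nut is roughly 83–95° past finger-tight. Easing back into the middle of the play before sliding off.

Request:
arm_command(
  increments=[
    [[0,0,1.5],[-0.9,-1.2,0],1],
    [[0,0,3],[-1.8,-2.4,0],1],
    [[0,0,4.5],[-2.6,-3.5,0],1],
    [[0,0,5],[-2.9,-3.9,0],1],
    [[0,0,5],[-2.9,-3.9,0],1],
  ],
)

```text
clock: 18.2
position: [520.7, 72.9, 76.8]
ee_rot: [0.685, -0.194, -0.675, -0.195]
contact_force: [0.2, -1.0, -6.0]
gripper_width: 21.5
```

```bash
python3 -c "
from h import *
go()"
```

```text
t 18.2 pos [520.7  72.9  76.8] yaw_y -121.9 down [ 0.014 -0.002 -1.   ] F [ 0.2 -1.  -6. ] T [-0.1   0.09 -0.03] w 21.5 J [ 0.45  0.38 -0.45  0.01 -0.73  0.55]
theta -31.9 jaw->nut along -0.3 lateral 0.3 delta [-0.1  0.4]
```

Request:
arm_command(
  increments=[
    [[0,0,0],[-4.3,2.6,0],1],
    [[0,0,0],[-12,7.4,0],1],
    [[0,0,0],[-22,13.5,0],1],
    [[0,0,0],[-33,20.3,0],1],
    [[0,0,0],[-45,27.7,0],1],
  ],
)

```text
clock: 18.7
position: [474.7, 101.3, 76.9]
ee_rot: [0.685, -0.193, -0.675, -0.195]
contact_force: [0.8, 0.4, -3.5]
gripper_width: 21.9
```

```bash
python3 -c "
from h import *
go()"
```

```text
t 18.7 pos [474.7 101.3  76.9] yaw_y -121.8 down [ 0.014 -0.002 -1.   ] F [ 0.8  0.4 -3.5] T [0.05 0.14 0.01] w 21.9 J [ 0.55  0.33 -0.55  0.01 -0.69  0.45]
theta -31.8 jaw->nut along 53.8 lateral 0.3 delta [ 45.9 -28.1]
```

The spanner is off. Carrying it clear of the nut back to the open bench near where it lay.

Request:
arm_command(
  increments=[
    [[0,0,3],[-15,-15,0],1],
    [[0,0,6],[-30,-40,0],1],
    [[0,0,9],[-33,-70,0],1],
    [[0,0,12],[-33,-100,0],1],
    [[0,0,16],[-33,-130,0],1],
  ],
)

```text
clock: 19.2
position: [440.9, -28.8, 77.3]
ee_rot: [0.706, -0.094, -0.695, -0.097]
contact_force: [0.8, 0.0, -5.4]
gripper_width: 22.0
```

Request:
arm_command(
  increments=[
    [[0,0,3],[2,-30,0],1],
    [[0,0,6],[4,-60,0],1],
    [[0,0,9],[8,-90,0],1],
    [[0,0,12],[10,-108,0],1],
    [[0,0,16],[10,-113,0],1],
  ],
)

```text
clock: 19.7
position: [450.8, -142.6, 77.5]
ee_rot: [0.712, 0.005, -0.702, 0.001]
contact_force: [0.5, -0.3, -5.3]
gripper_width: 21.9
```

Request:
arm_command(
  increments=[
    [[0,0,0],[0,0,-15],1],
    [[0,0,0],[0,0,-30],1],
    [[0,0,0],[0,0,-45],1],
    [[0,0,0],[0,0,-56],1],
    [[0,0,0],[0,0,-61],1],
  ],
)

```text
clock: 20.2
position: [450.2, -141.9, 15.7]
ee_rot: [0.712, 0.005, -0.703, 0.001]
contact_force: [0.7, 0.1, -4.2]
gripper_width: 21.5
```

```bash
python3 -c "
from h import *
st()
q,e=grab('side','s10.png'); D=e.astype(float); C=cloud('side',D)
P=C[(D>0)&(C[...,2]>10)&(C[...,2]<40)&(abs(C[...,1]+142)<42)&(C[...,0]>340)&(C[...,0]<560)]
for a in range(340,560,20):
    b=P[(P[:,0]>=a)&(P[:,0]<a+20)]
    if len(b)>4: print(a,len(b),b[:,1].min().round(),b[:,1].max().round(),np.median(b[:,2]).round(1))
"
```

```text
t 20.2 pos [ 450.2 -141.9   15.7] yaw_y -89.5 down [ 0.012  0.006 -1.   ] F [ 0.7  0.1 -4.2] T [0.03 0.1  0.02] w 21.5 J [ 0.04  0.42 -0.62 -0.01 -0.52  1.55]
340 41 -155.0 -128.0 20.8
360 60 -155.0 -127.0 21.5
380 63 -154.0 -127.0 21.6
400 61 -154.0 -125.0 21.2
420 51 -153.0 -126.0 21.6
440 29 -126.0 -114.0 29.0
460 65 -156.0 -123.0 22.5
480 105 -167.0 -110.0 22.5
500 116 -176.0 -103.0 22.8
520 97 -176.0 -102.0 22.6
540 36 -171.0 -106.0 22.1
```

Request:
arm_command(
  increments=[
    [[0,0,0],[0,0,-3],1],
    [[0,0,0],[0,0,-5],1],
    [[0,0,0],[0,0,-7],1],
    [[0,0,0],[0,0,-9],1],
    [[0,0,0],[0,0,-10],1],
  ],
)

```text
clock: 20.75
position: [450.2, -142.1, 5.4]
ee_rot: [0.711, 0.005, -0.703, 0.001]
contact_force: [0.8, -0.0, -4.7]
gripper_width: 22.0
```

```bash
python3 -c "
from h import *
st()"
```

```text
t 20.75 pos [ 450.2 -142.1    5.4] yaw_y -89.5 down [ 0.012  0.006 -1.   ] F [ 0.8 -0.  -4.7] T [-0.01  0.07  0.  ] w 22.0 J [ 0.04  0.44 -0.63 -0.01 -0.49  1.55]
```

Weight is still carried. A little lower to touch, then open.

Request:
arm_command(
  increments=[
    [[0,0,0],[0,0,-0.5],1],
    [[0,0,0],[0,0,-1],1],
    [[0,0,0],[0,0,-1.5],1],
    [[0,0,0],[0,0,-1.5],1],
    [[0,0,0],[0,0,-1.5],1],
  ],
)

```text
clock: 21.25
position: [450.3, -142.2, 4.9]
ee_rot: [0.712, 0.005, -0.703, 0.001]
contact_force: [-2.6, 1.8, 5.4]
gripper_width: 21.6
```

Request:
arm_command(
  increments=[
    [[0,0,0],[0,0,0],0.5],
    [[0,0,0],[0,0,0],0.2],
    [[0,0,0],[0,0,0],0],
    [[0,0,0],[0,0,0],0],
    [[0,0,0],[0,0,0],0],
  ],
)

```text
clock: 21.75
position: [450.4, -142.1, 4.9]
ee_rot: [0.712, 0.005, -0.703, 0.001]
contact_force: [-0.3, 0.0, 0.4]
gripper_width: 85.4
```

Request:
arm_command(
  increments=[
    [[0,0,0],[0,0,10],0],
    [[0,0,0],[0,0,40],0],
    [[0,0,0],[0,0,80],0],
    [[0,0,0],[0,0,120],0],
    [[0,0,0],[0,0,150],0],
  ],
)

```text
clock: 22.25
position: [451.0, -142.3, 158.3]
ee_rot: [0.713, 0.005, -0.701, 0.001]
contact_force: [0.3, -0.5, 0.3]
gripper_width: 85.3
```

Request:
arm_command(
  increments=[
    [[0,0,0],[-5,-40,0],0],
    [[0,0,0],[-10,-80,0],0],
    [[0,0,0],[-15,-120,0],0],
    [[0,0,0],[-20,-160,0],0],
    [[0,0,0],[-25,-200,0],0],
  ],
)

```text
clock: 22.75
position: [425.5, -343.8, 159.2]
ee_rot: [0.713, 0.005, -0.701, 0.002]
contact_force: [0.2, 0.3, -0.5]
gripper_width: 85.2
```

```bash
python3 -c "
from h import *
st()
p,d=grab('top','t11.png'); q,e=grab('side','s11.png')
D=d.astype(float); C=cloud('top',D)
P=C[(D>0)&(C[...,2]>6)&(C[...,2]<40)&(abs(C[...,1]+142)<42)&(C[...,0]>340)&(C[...,0]<570)]
for a in range(340,560,20):
    b=P[(P[:,0]>=a)&(P[:,0]<a+20)]
    if len(b)>4: print(a,len(b),b[:,1].min().round(),b[:,1].max().round(),np.median(b[:,2]).round(1))
a=cv2.resize(p[150:280,240:400],(480,390)); b=cv2.resize(p[160:204,276:316],(320,352),interpolation=cv2.INTER_CUBIC); can=np.zeros((390,800,3),np.uint8); can[:,:480]=a; can[:352,480:]=b; cv2.imwrite('pics/c11.png',can)
"
```

```text
t 22.75 pos [ 425.5 -343.8  159.2] yaw_y -89.4 down [ 0.018  0.005 -1.   ] F [ 0.2  0.3 -0.5] T [ 0.02 -0.12 -0.01] w 85.2 J [-0.39  0.31 -0.29 -0.01 -0.95  1.98]
340 48 -156.0 -132.0 11.9
360 66 -167.0 -132.0 12.6
380 73 -155.0 -132.0 11.6
400 76 -156.0 -122.0 11.7
420 63 -154.0 -132.0 12.4
440 74 -155.0 -131.0 11.5
460 66 -183.0 -131.0 12.7
480 132 -170.0 -113.0 11.8
500 132 -176.0 -107.0 12.0
520 93 -177.0 -107.0 12.2
540 29 -172.0 -112.0 11.6
```

View pics/c11.png

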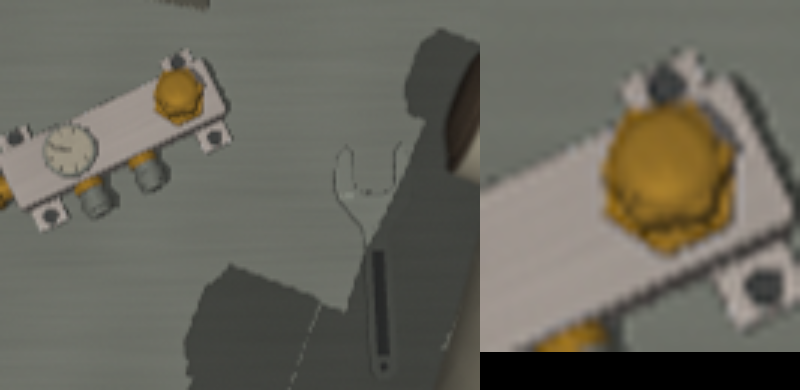

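The spanner lies flat (top face at z≈12 mm along its whole length). In the crop, the nut has a flat facing image-up at about (663,105), so its corner is near -30°, as expected. Nothing is touching the robot, so I'm handing in.

```bash
python3 -c "
from h import *
print(arm.job_done())"
```

```text
the job is handed in; nothing more can be done
None
```

I ran the cap nut down with the fingers, tightened it about a quarter turn with the larger spanner, and laid the spanner flat on the open bench. The job is handed in at about 23 s on the robot's clock. It reported no verdict.

- **Running down:** The nut turned about 60–70° against a steady drag of about 0.3 N m. The torque then rose and levelled off near 0.9 N m, which I took as finger-tight.
- **Tightening:** The spanner slid on without contact force. At the two points of the turn where I worked it out, the moment about the nut was 1.1 N m, matching the expected tightening torque.
- **Final angle:** Depth images put the spanner at yaw -35° at the end of the turn. I estimate the nut stands 83–95° past finger-tight.
- **Taking off and laying down:** I eased back 5° within the play, and the force dropped to nearly zero before I slid the spanner off. In the last check its top face was about 12 mm high along its whole length, about 35 mm nearer the robot than where it first lay. The robot was clear of everything.

**Where checks disagreed or were missing:**
- Estimates of the nut's angle before the spanner went on differed by about 6°, and the start of the torque rise was gradual. The finger-tight reference is therefore only good to about ±6°. From the same readings, the fingers may have taken the nut up to about 14° past finger-tight, close to the 15° limit.
- I did not re-measure the jar, tray and small spanner after the moves. I planned the arm's path to stay clear of them.

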